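Pack the drill bit case under the cantilever tray

TASK

Lift the top tray of the grey cantilever tool box by its wooden handle bar and swing it fully up and over until it stays open by itself, then put the drill bit case that lies on the bench in front of it into the compartment underneath. Then swing the tray back and lower it until it is fully closed, without letting it drop.

Things in the scene. Friction and masses are not known exactly. Their poses are not given: they have to be found in the camera images.
- tray_handle (a point): Middle of the handle of the tool box's tray: a round wooden bar, 16 mm thick, 166 mm long, along x, 118 mm above the bench when closed. The grey tray, 170 x 150 mm, has walls up to 26 mm below the bar's centre, floor 54 mm below, a plate at each end of the bar. Its small contents are fixed. The tray stays level and never turns; y is horizontal, the way it swings open; z up.
- tray_swing (a joint): Swing q (rad) of the arms carrying the tray: 0 closed on the rim, 1.571 open. From its closed place the handle shifts 110 mm*(cos 30deg - cos(30deg+q)) along the box's +y and 110 mm*(sin(30deg+q) - sin 30deg) up: an arc, 55 mm up at q = 1.05, ending 150 mm sideways and 40 mm up. About 0.45 kg, free hinges: let go below q = 1.05 it falls shut, beyond it falls open onto a stop.
- compartment (a point): Centre of the floor of the tool box's lower compartment, 4 mm above the bench. The grey box is fixed, 170 x 150 mm outside, 58 mm high; the compartment is 162 mm (x) by 142 mm (y), 54 mm deep, covered by the tray when closed. x runs along the box, parallel to the handle bar; y is the way the tray swings open, roughly to the robot's left; z up.
- case_centre (a point): Centre, half-way up, of the drill bit case: flat, closed, black with a red top and a small metal clasp, loose, 0.2 to 0.4 kg, lying on the bench between robot and tool box. 45 mm wide along x, 100 mm long along y, 32 mm high along z. A stepped black battery pack, 88 x 62 x 50 mm, lies to its left or right. The case fits the compartment lying down, lengthways or crossways.

How it is judged:
By the outcome, as a careful person would: the job done as asked, in the order asked, and still so for the second after the job is handed in, with the robot touching nothing.
It also fails if it takes over 67 s, if anything falls off the work surface, if the arm or the gripper's body presses on something with over 40 N, if the wrist force passes 120 N, or if a joint passes its speed limit or range.

ROBOT

A 6-joint arm with a two-finger parallel gripper is mounted at the origin on a cart in front of the work surface, level with it; the furniture and walls round the work are solid. World frame = base frame: x ahead of the robot, y to its left, z up, the work surface at z = 0. Lengths are in mm, angles in rad, forces in N, time in s.
With the tool pointing down it reaches from about 275 to 750 mm from the base axis. Payload 10.2 kg.
Tool frame: the origin (TCP) lies between the finger pads; the fingertips stand 11 mm ahead of it and the grasp point (between the pads) lies 8 mm behind it; z points along the fingers, y is the line along which they close (so a half turn about z gives the same grasp; the last joint's range is limited). The gripper opens to 85 mm and grips with 20 to 120 N. Pads are 22 mm wide; open, the fingers measure 114 mm over their backs; the gripper's body (76 mm by 85 mm) begins 54 mm behind the grasp point. The pads swing forward as they close: fully open they stand 13 mm farther back than shut.
Start: joints at [1.015, 0.313, 1.498, -0, 1.331, -0.223], TCP at [171.525, 496.196, 242.294] pointing down, gripper open.
Joint ranges: [-2.94, 2.94], [-0.97, 2.17], [0.19, 2.56], [-1.23, 4.37], [0.02, 3.11], [-2.88, 2.88]. Speed limits (rad/s): [2.39, 2.39, 3.01, 3.14, 3.14, 3.14].

INTERFACE

Orientations are given as a unit quaternion [w, x, y, z].
In Python, from rig import sense, eyes, finish_job gives the robot as it stands.
- The arm moves only by the shell command python3 -m jog 'ROWS' [FORCE]. ROWS is JSON, a list of rows, each a list of 7 numbers: the shift along the tool's x, y, z in m, then the turn, a rotation vector about the tool's x, y, z in rad, then the finger opening in m, from 0 to 0.0854. In form: [[dx, dy, dz, rx, ry, rz, gripper], ...]. A call has 1 to 5 rows; each row shifts and turns the commanded pose from where the row before left it, along the tool's axes as they then stand; what a row does not reach is not made up. A row lasts 1/10 s, in which the tool goes at most 50 mm and 8.59 degrees, less where a joint would pass 70% of its speed; a pose out of reach is approached as far as the arm can. A call is refused whole if a number of a shift passes 0.05 or a number of a turn 0.15, either way. A call with a gripper value outside its range is refused whole. The fingers move at their own pace and stop on an object; FORCE is the grip in N (left out, the last holds). Time passes only in rows, so rows that do not move let the fingers close. It gives the time, the measured TCP pose, the force, the opening and the grip force at its end, in the units of the state.
- sense(): the state, without advancing time (a new reading comes with each control period).
- eyes.capture(name): name is "side" or "top" or "wrist"; returns the picture (480x640x3 uint8, red, green, blue); there is no depth.
- eyes.calibration(name): a dict with "fx", "fy", "cx", "cy" (pixels), "cam_to_world" (4x4, takes a point from camera to world coordinates); the wrist camera has in their place "mount" (4x4, takes a point from camera to tool coordinates, whose origin is the TCP and whose axes are the flange's). Camera axes: x right, y down, z forward; pixel columns grow to the right and rows downward; lengths in mm; the calibration is good to about 2 mm. A picture is of the moment at which its call begins: read the wrist's pose just before it. calibration takes no time and is no camera call.
- finish_job(): hands the job in; it is judged then, once.
The state is a dict: "time_s": time; "joints": joint angles; "dq": joint speeds; "tau": joint torques, N m; "eef_pos": TCP position; "ee_rot": TCP orientation; "force": force on the tool from outside, world axes, zero at the start; "wrist_torque": the same for the moment, N m; "grip_width": opening from 0.0 (shut) to 1.0 (fully open); "grip_force": force on a finger pad.
Only numpy, scipy, OpenCV 4.12 (cv2) and the standard library are available. Lean on these libraries where they do the work, as an engineer would, in place of code of your own. Each camera call takes 0.05 s, during which the arm holds its last target. There are 200 camera calls.

## Working session

There is one attempt and no reset: what is moved stays moved. The work goes in short steps, Python scripts to look and compute and a shell command to move; the robot and the scene stay as the last step left them, time stands still between calls to the robot, and variables do not carry over. Pictures are saved under pics/ and viewed, at most 10 in all, crops included, and the job is handed in when it is done.

```bash
mkdir -p pics; ls
python3 - <<'E'
from rig import sense, eyes
import cv2, numpy as np
s=sense(); print(s)
for n in("top","side"):
    im=eyes.capture(n); cv2.imwrite(f"pics/{n}0.png",im[:,:,::-1]); print(n,eyes.calibration(n))
print(eyes.calibration("wrist"))
E
```

```text
pics
{'time_s': 0.0, 'joints': array([ 1.01463631e+00,  3.13457314e-01,  1.49841887e+00,  3.15314162e-05,
        1.33098103e+00, -2.23400126e-01]), 'dq': array([ 1.00559669e-03, -1.72919062e-04, -7.05056727e-05, -4.91450547e-04,
        6.53702604e-04, -5.20770817e-04]), 'tau': array([-6.36064324e-04, -4.12246764e+01, -2.59750164e+01, -2.02876859e-04,
        3.94647679e-03, -1.56751838e-05]), 'eef_pos': array([171.37253039, 495.9990782 , 241.73817291]), 'ee_rot': array([-2.54421566e-04,  1.65617047e-01,  9.86189938e-01, -5.79038467e-04]), 'force': array([-0.5525252 ,  0.0920052 , -0.04065326]), 'wrist_torque': array([0.02277586, 0.04181644, 0.00200187]), 'grip_force': 0.0, 'grip_width': 0.9991500163892096}
top {'fx': 444.0828703410983, 'fy': 444.0828703410983, 'cx': 320.5532317236072, 'cy': 245.6968082420603, 'cam_to_world': array([[-2.63449889e-02, -9.81237195e-01,  1.90996096e-01,
         3.15801108e+02],
       [-9.99648584e-01,  2.64217076e-02, -2.14542904e-03,
         2.88334788e+02],
       [-2.94126822e-03, -1.90985498e-01, -9.81588452e-01,
         9.35223207e+02],
      
[... 297 characters left out ...]
1.06769357e-01,  4.06821222e-01, -9.07246823e-01,
         1.05570703e+03],
       [ 2.51558729e-03, -9.12349181e-01, -4.09405232e-01,
         4.41897116e+02],
       [ 0.00000000e+00,  0.00000000e+00,  0.00000000e+00,
         1.00000000e+00]])}
{'fx': 378.00222044510434, 'fy': 378.00222044510434, 'cx': 321.019326240755, 'cy': 243.9483961498652, 'mount': array([[-1.18399851e-03, -9.50316330e-01, -3.11283586e-01,
         8.01543661e+01],
       [ 9.99999285e-01, -1.17725242e-03, -2.09569241e-04,
         8.00404301e-02],
       [-1.67302283e-04, -3.11283611e-01,  9.50317045e-01,
        -1.30789342e+02],
       [ 0.00000000e+00,  0.00000000e+00,  0.00000000e+00,
         1.00000000e+00]])}
```

View pics/top0.png

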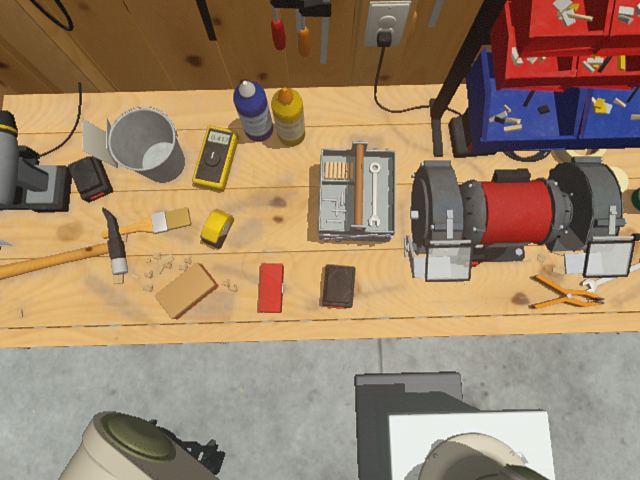

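View pics/side0.png

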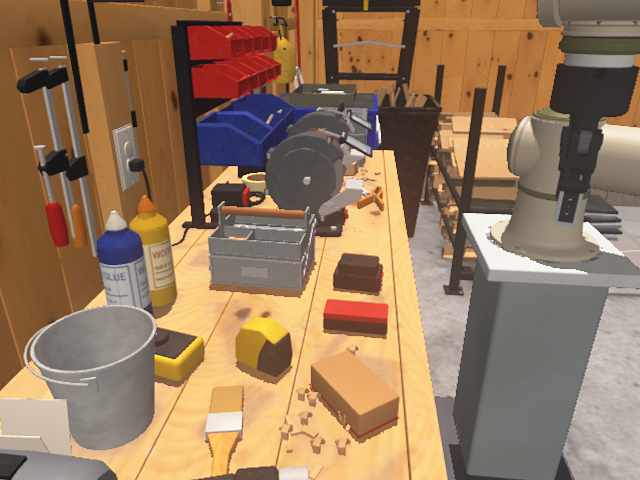

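The top view shows the tray bar from about (360,143) to (358,226), the red case with corners near (260,263) to (283,312), and the battery at (339,286). The side view agrees. I'll zoom in for accuracy.

```bash
cat > h.py <<'E'
import numpy as np
from rig import eyes
def px2w(n,u,v,z):
    c=eyes.calibration(n); M=c["cam_to_world"]
    d=M[:3,:3]@np.array([(u-c["cx"])/c["fx"],(v-c["cy"])/c["fy"],1]); o=M[:3,3]
    return o+d*(z-o[2])/d[2]
def w2px(n,p):
    c=eyes.calibration(n); M=np.linalg.inv(c["cam_to_world"]); q=M[:3,:3]@np.array(p)+M[:3,3]
    return c["fx"]*q[0]/q[2]+c["cx"], c["fy"]*q[1]/q[2]+c["cy"]
E
python3 - <<'E'
import cv2,numpy as np
from h import *
im=cv2.imread("pics/top0.png")
c=cv2.resize(im[135:320,240:410],None,fx=3.2,fy=3.2,interpolation=cv2.INTER_CUBIC); cv2.imwrite("pics/c0.png",c)
hsv=cv2.cvtColor(im,cv2.COLOR_BGR2HSV)
m=((hsv[...,0]<6)|(hsv[...,0]>174))&(hsv[...,1]>150)&(hsv[...,2]>80); m=m.astype(np.uint8); 
k=np.zeros_like(m); k[250:325,245:300]=1; m*=k
r=cv2.minAreaRect(cv2.findNonZero(m)); print(r); b=cv2.boxPoints(r)
w=np.array([px2w("top",*p,32) for p in b]); print(w, w.mean(0), [np.linalg.norm(w[i]-w[i-1]) for i in range(4)])
for u,v in((360,143),(358,226)): print(px2w("top",u,v,118))
E
```

```text
((270.477294921875, 287.49896240234375), (21.886493682861328, 47.90508270263672), 2.602562189102173)
[[361.03433775 414.9854152   32.        ]
 [458.4600858  410.54549224  32.        ]
 [455.18825882 365.59164336  32.        ]
 [357.88436003 370.94463488  32.        ]] [408.1417606  390.51679642  32.        ] [np.float64(44.153286297380035), np.float64(97.5268644921185), np.float64(45.07275652763625), np.float64(97.45102995682402)]
[677.98719445 203.75072676 118.        ]
[510.83361197 214.77744989 118.        ]
```

View pics/c0.png

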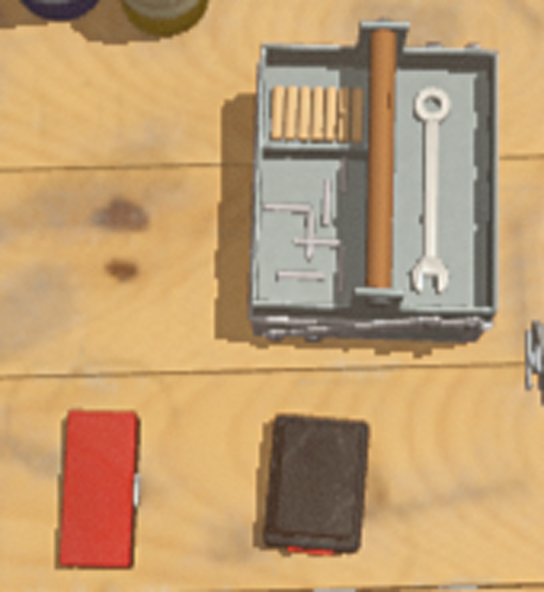

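Estimates so far: bar centre about (594,209), yaw about -3.2°; case about (408,390) with its length along x. I'll turn the tool to the box axes and travel above the bar.

```bash
cat >> h.py <<'E'
from scipy.spatial.transform import Rotation as Ro
def go(target,yaw=None):
    """tool-frame displacement to target TCP (mm) and tool-z turn so that tool y has given world angle (rad)"""
    from rig import sense
    s=sense(); q=s["ee_rot"]; R=Ro.from_quat([q[1],q[2],q[3],q[0]]).as_matrix()
    y=np.arctan2(R[1,1],R[0,1])
    print("t",round(s["time_s"],2),"pos",s["eef_pos"].round(1),"F",s["force"].round(1),"gw",round(s["grip_width"],3),"gf",round(s["grip_force"],1))
    print("tool disp",(R.T@(np.array(target)-s["eef_pos"])).round(1),"turn z",None if yaw is None else round(-(yaw-y),3),"tilt",R[:2,2].round(4))
E
python3 - <<'E'
from h import *
a=px2w("top",359.7,143.75,118);b=px2w("top",358.75,225.6,118);c=(a+b)/2;d=a-b
print(c,np.arctan2(d[1],d[0]),np.linalg.norm(d)); print(w2px("side",a),w2px("side",b))
go([c[0],c[1],242],np.pi/2+np.arctan2(d[1],d[0]))
E
python3 -m jog '[[0,0,0,0,0,-0.139,0.0854],[0,0,0,0,0,-0.139,0.0854],[-0.0292,-0.0175,0,0,0,0,0.0854],[-0.0292,-0.0175,0,0,0,0,0.0854],[-0.0292,-0.0175,0,0,0,0,0.0854]]'
python3 -m jog '[[-0.0292,-0.0175,0,0,0,0,0.0854],[-0.0292,-0.0175,0,0,0,0,0.0854],[-0.0292,-0.0175,0,0,0,0,0.0854],[-0.0292,-0.0175,0,0,0,0,0.0854],[-0.0292,-0.0175,0,0,0,0,0.0854]]'
python3 -m jog '[[-0.0292,-0.0175,0,0,0,0,0.0854],[-0.0292,-0.0175,0,0,0,0,0.0854],[-0.0292,-0.0175,0,0,0,0,0.0854],[-0.0292,-0.0175,0,0,0,0,0.0854],[0,0,0,0,0,0,0.0854]]'
python3 - <<'E'
from h import *
import cv2
go([594,209,242],np.pi/2-.056)
cv2.imwrite("pics/w1.png",eyes.capture("wrist")[:,:,::-1])
E
```

```text
[594.00351532 208.86700359 118.        ] -0.054054405569278666 165.1043615308417
(np.float64(219.40103236943887), np.float64(209.650631909708)) (np.float64(304.3842755498052), np.float64(214.7934444131047))
t 0.1 pos [171.4 496.  241.8] F [ 0.5 -0.1  0.7] gw 1.0 gf 0.0
tool disp [-4.932e+02 -1.333e+02 -2.000e-01] turn z -0.279 tilt [-0.0006 -0.001 ]
time_s: 0.6
eef_pos: [256.8, 438.2, 242.0]
ee_rot: [-0.0, 0.027, 1.0, -0.0]
force: [-1.0, -0.0, -0.4]
grip_width: 1.002
grip_force: 0.0
time_s: 1.1
eef_pos: [398.1, 342.6, 242.0]
ee_rot: [-0.0, 0.027, 1.0, -0.0]
force: [-0.2, 0.1, -0.1]
grip_width: 1.0
grip_force: 0.0
time_s: 1.6
eef_pos: [512.3, 264.9, 241.3]
ee_rot: [-0.0, 0.029, 1.0, -0.0]
force: [-0.4, -1.0, -0.5]
grip_width: 1.004
grip_force: 0.0
t 1.6 pos [512.3 264.9 241.3] F [-0.4 -1.  -0.5] gw 1.004 gf 0.0
tool disp [-84.8 -51.   -0.7] turn z -0.002 tilt [-0.0006 -0.0009]
```

View pics/w1.png

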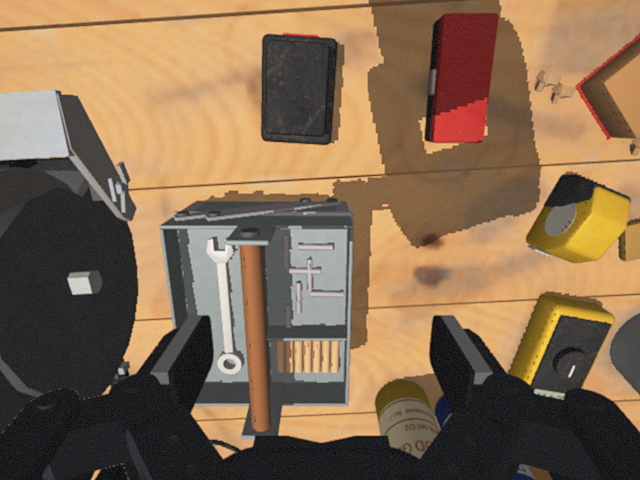

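The wrist view shows the bar from about (250,240) to (261,430), the box, the battery at (300,88) and the case at (460,75). I'll cross-check with this camera.

```bash
cat >> h.py <<'E'
def wr2w(s,u,v,z):
    c=eyes.calibration("wrist"); q=s["ee_rot"]; R=Ro.from_quat([q[1],q[2],q[3],q[0]]).as_matrix(); M=c["mount"]
    o=R@M[:3,3]+s["eef_pos"]; d=R@M[:3,:3]@np.array([(u-c["cx"])/c["fx"],(v-c["cy"])/c["fy"],1])
    return o+d*(z-o[2])/d[2]
E
python3 - <<'E'
from h import *
from rig import sense
s=sense()
a=wr2w(s,250,242,118);b=wr2w(s,260.5,430,118);print(a,b,(a+b)/2)
for p in((440,14),(497,16),(487,140)):print(wr2w(s,*p,32))
E
python3 -m jog '[[-0.0282,-0.0167,0,0,0,0,0.0854],[-0.0282,-0.0167,0,0,0,0,0.0854],[-0.0282,-0.0167,0,0,0,0,0.0854],[0,0,0.03,0,0,0,0.0854],[0,0,0.03,0,0,0,0.0854]]'
python3 -m jog '[[0,0,0.02,0,0,0,0.07],[0,0,0,0,0,0,0.07]]'
python3 - <<'E'
from h import *
go([594,209,110],np.pi/2-.054)
E
```

```text
[509.42671435 216.01119499 118.        ] [675.55203215 205.43998921 118.        ] [592.48937325 210.7255921  118.        ]
[356.49146951 369.38592348  32.        ]
[360.52434405 414.46343385  32.        ]
[455.36703798 413.90490198  32.        ]
time_s: 2.15
eef_pos: [591.6, 212.9, 181.6]
ee_rot: [0.0, 0.027, 1.0, 0.0]
force: [0.4, 0.4, -1.1]
grip_width: 1.002
grip_force: 0.0
time_s: 2.35
eef_pos: [589.7, 213.2, 159.4]
ee_rot: [-0.003, 0.027, 1.0, -0.0]
force: [-0.1, 0.2, -0.2]
grip_width: 0.817
grip_force: 0.0
t 2.35 pos [589.7 213.2 159.4] F [-0.1  0.2 -0.2] gw 0.817 gf 0.0
tool disp [-4.8 -3.9 49.4] turn z 0.0 tilt [-0.006  -0.0008]
```

```bash
python3 -m jog '[[-0.004,-0.003,0.01,0,0,0,0.07],[0,0,0.02,0,0,0,0.07],[0,0,0.02,0,0,0,0.07],[0,0,0,0,0,0,0.05],[0,0,0,0,0,0,0.03]]' 30
python3 -m jog '[[0,0,0,0,0,0,0.02],[0,0,0,0,0,0,0.005],[0,0,0,0,0,0,0.005],[0,0,0,0,0,0,0.005],[0,0,0,0,0,0,0.005]]' 30
python3 - <<'E'
from h import *
go([594,209,110],np.pi/2-.054)
E
```

```text
time_s: 2.85
eef_pos: [596.0, 209.6, 113.5]
ee_rot: [0.001, 0.027, 1.0, 0.0]
force: [-0.1, 0.3, 0.2]
grip_width: 0.487
grip_force: 0.0
time_s: 3.35
eef_pos: [596.1, 209.4, 113.7]
ee_rot: [0.001, 0.027, 1.0, 0.0]
force: [-1.2, -1.1, 7.0]
grip_width: 0.171
grip_force: 29.5
t 3.35 pos [596.1 209.4 113.7] F [-1.2 -1.1  7. ] gw 0.171 gf 29.5
tool disp [ 2.1 -0.5  3.7] turn z -0.001 tilt [0.0024 0.0001]
```

```bash
python3 -m jog '[[0,0.0063,-0.0097,0,0,0,0.005],[0,0.0072,-0.0089,0,0,0,0.005],[0,0.0082,-0.0082,0,0,0,0.005],[0,0,0,0,0,0,0.005]]' 40
python3 - <<'E'
from h import *
go([596.1+.054*21.7,209.4+21.7,113.7+26.8],np.pi/2-.054)
E
```

```text
time_s: 3.75
eef_pos: [597.3, 231.1, 140.5]
ee_rot: [0.001, 0.027, 1.0, -0.0]
force: [0.3, -6.3, 3.5]
grip_width: 0.169
grip_force: 39.8
t 3.75 pos [597.3 231.1 140.5] F [ 0.3 -6.3  3.5] gw 0.169 gf 39.8
tool disp [0. 0. 0.] turn z -0.0 tilt [ 0.0025 -0.0009]
```

```bash
python3 -m jog '[[0,0.0089,-0.0072,0,0,0,0.005],[0,0.0097,-0.0063,0,0,0,0.005],[0,0.0103,-0.0052,0,0,0,0.005],[0,0.0108,-0.0041,0,0,0,0.005],[0,0.0111,-0.003,0,0,0,0.005]]' 40
python3 -m jog '[[0,0.0114,-0.0018,0,0,0,0.005],[0,0.0115,-0.0006,0,0,0,0.005],[0,0.0115,0.0006,0,0,0,0.005],[0,0.0114,0.0018,0,0,0,0.005],[0,0,0,0,0,0,0.005]]' 40
python3 - <<'E'
from h import *
go([596.1+.054*150,209.4+150.2,113.7+40.3],np.pi/2-.054)
E
```

```text
time_s: 4.25
eef_pos: [600.3, 281.5, 166.4]
ee_rot: [0.001, 0.028, 1.0, -0.0]
force: [2.0, -2.3, 5.1]
grip_width: 0.169
grip_force: 40.0
time_s: 4.75
eef_pos: [603.0, 329.2, 166.0]
ee_rot: [0.002, 0.027, 1.0, 0.001]
force: [3.9, 1.8, 5.9]
grip_width: 0.168
grip_force: 40.3
t 4.75 pos [603.  329.2 166. ] F [3.9 1.8 5.9] gw 0.168 gf 40.3
tool disp [ 0.5 30.3 12.1] turn z 0.0 tilt [0.005  0.0028]
```

```bash
python3 -m jog '[[0,0.0111,0.003,0,0,0,0.005],[0,0.0108,0.0041,0,0,0,0.005],[0,0.0085,0.0045,0,0,0,0.005],[0,0,0,0,0,0,0.005]]' 40
python3 - <<'E'
from h import *
import cv2
go([596.1+.054*150,209.4+150.2,113.7+40.3],np.pi/2-.054)
cv2.imwrite("pics/s2.png",eyes.capture("side")[:,:,::-1])
E
```

```text
time_s: 5.15
eef_pos: [604.7, 359.2, 154.2]
ee_rot: [0.002, 0.027, 1.0, 0.001]
force: [6.8, 6.0, 4.2]
grip_width: 0.169
grip_force: 40.1
t 5.15 pos [604.7 359.2 154.2] F [6.8 6.  4.2] gw 0.169 gf 40.1
tool disp [0.5 0.4 0.2] turn z 0.0 tilt [0.0046 0.002 ]
```

View pics/s2.png

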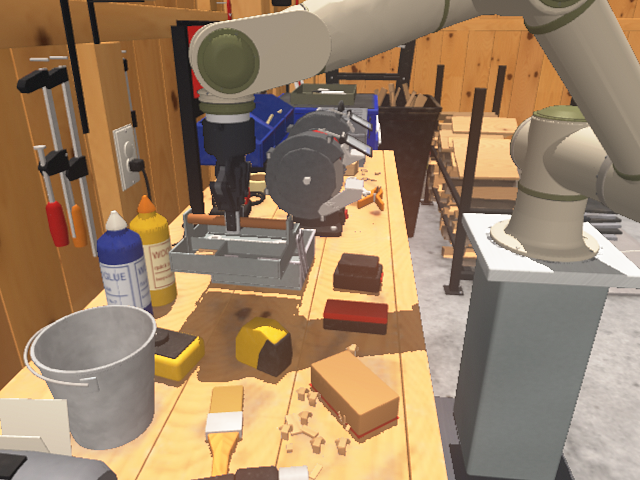

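The tray is at the open stop (bar around (237,222)) with low forces. Releasing slowly, then rising and going above the case.

```bash
python3 -m jog '[[0,0,0,0,0,0,0.02],[0,0,0,0,0,0,0.03],[0,0,0,0,0,0,0.05],[0,0,0,0,0,0,0.05],[0,0,-0.02,0,0,0,0.05]]'
python3 -m jog '[[0,0,-0.03,0,0,0,0.05],[0,0,-0.03,0,0,0,0.07],[0.03,0,-0.01,0,0,0,0.07],[0.04,0.005,0,0,0,0,0.07],[0.04,0.005,0,0,0,0,0.07]]'
python3 -m jog '[[0.04,0.005,0,0,0,0,0.07],[0.03,0.004,0,0,0,0,0.07],[0.02,0.002,0,0,0,0,0.07],[0,0,0,0,0,0,0.07]]'
python3 - <<'E'
from h import *
import cv2
from rig import sense
go([408,391,150],np.pi/2-.05)
s=sense();im=eyes.capture("wrist");cv2.imwrite("pics/w3.png",im[:,:,::-1])
E
```

```text
time_s: 5.7
eef_pos: [602.5, 357.4, 170.4]
ee_rot: [-0.003, 0.027, 1.0, -0.001]
force: [0.0, 0.3, -0.3]
grip_width: 0.589
grip_force: 0.0
time_s: 6.2
eef_pos: [493.0, 373.7, 243.3]
ee_rot: [0.0, 0.028, 1.0, 0.0]
force: [0.3, 0.6, -0.5]
grip_width: 0.818
grip_force: 0.0
time_s: 6.6
eef_pos: [403.0, 390.4, 243.8]
ee_rot: [-0.0, 0.026, 1.0, 0.0]
force: [1.1, 0.1, 0.2]
grip_width: 0.824
grip_force: 0.0
t 6.6 pos [403.  390.4 243.8] F [1.1 0.1 0.2] gw 0.824 gf 0.0
tool disp [-5.   0.8 93.8] turn z -0.003 tilt [-0.0002  0.0003]
```

View pics/w3.png

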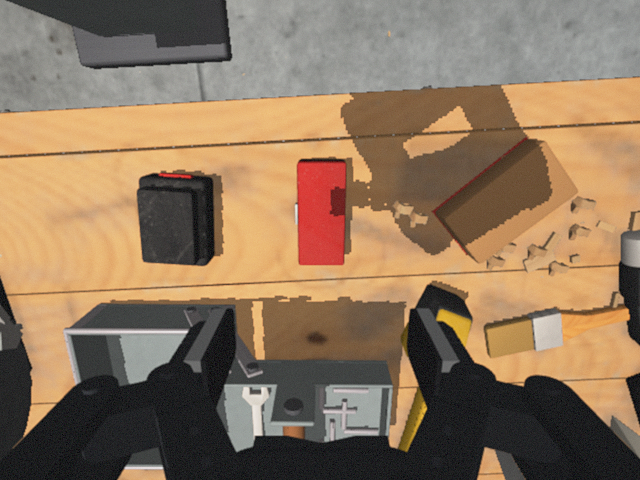

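The wrist view shows the tray standing open at the bottom and the case top between (299,159) and (345,264), with its small clasp on the left side at (297,213). The gripper is clear.

```bash
python3 - <<'E'
from h import *
from rig import sense
s=sense(); P=np.array([wr2w(s,u,v,32) for u,v in((300,159),(344.5,159),(345.5,264),(299,262.5))]); print(P,P.mean(0))
go([408,P.mean(0)[1],13])
E
python3 -m jog '[[-0.005,0,0.04,0,0,0,0.07],[0,0,0.04,0,0,0,0.07],[0,0,0.04,0,0,0,0.07],[0,0,0,0,0,0,0.07]]'
python3 - <<'E'
from h import *
go([408,391,14],np.pi/2-.045)
E
```

```text
[[356.27649317 374.14908169  32.        ]
 [358.43891345 413.60370521  32.        ]
 [458.3109931  411.04135311  32.        ]
 [454.28457106 366.10394893  32.        ]] [406.8277427  391.22452224  32.        ]
t 6.65 pos [404.4 390.1 243.7] F [0.1 1.5 0.7] gw 0.826 gf 0.0
tool disp [ -3.4   1.3 230.7] turn z None tilt [0.0004 0.0002]
time_s: 7.05
eef_pos: [408.8, 387.8, 118.5]
ee_rot: [-0.004, 0.028, 1.0, -0.003]
force: [0.6, -0.2, 0.5]
grip_width: 0.817
grip_force: 0.0
t 7.05 pos [408.8 387.8 118.5] F [ 0.6 -0.2  0.5] gw 0.817 gf 0.0
tool disp [  0.2   3.8 104.4] turn z -0.011 tilt [-0.0082 -0.0052]
```

```bash
python3 -m jog '[[0,0.001,0.035,0,0,0,0.07],[0,0.001,0.035,0,0,0,0.07],[0,0,0.02,0,0,0,0.07],[0,0,0,0,0,0,0.07],[0,0,0,0,0,0,0.07]]'
python3 - <<'E'
from h import *
go([408,391,14],np.pi/2-.045)
E
```

```text
time_s: 7.55
eef_pos: [411.5, 392.1, 35.2]
ee_rot: [0.001, 0.028, 1.0, 0.001]
force: [-0.2, -0.2, 0.1]
grip_width: 0.818
grip_force: 0.0
t 7.55 pos [411.5 392.1  35.2] F [-0.2 -0.2  0.1] gw 0.818 gf 0.0
tool disp [ 3.5 -1.3 21.2] turn z -0.01 tilt [0.0022 0.0014]
```

```bash
python3 -m jog '[[0.003,-0.001,0.01,0,0,0,0.07],[0,0,0.01,0,0,0,0.07],[0,0,0,0,0,0,0.05],[0,0,0,0,0,0,0.035],[0,0,0,0,0,0,0.035]]' 60
python3 -m jog '[[0,0,0,0,0,0,0.035],[0,0,0,0,0,0,0.035],[0,0,0,0,0,0,0.035]]' 60
python3 - <<'E'
from h import *
go([408,391,14],np.pi/2-.045)
E
```

```text
time_s: 8.05
eef_pos: [407.2, 390.8, 13.6]
ee_rot: [0.0, 0.027, 1.0, 0.0]
force: [0.2, 0.4, -2.6]
grip_width: 0.516
grip_force: 62.5
time_s: 8.35
eef_pos: [407.2, 390.8, 13.4]
ee_rot: [0.0, 0.027, 1.0, 0.0]
force: [0.2, -0.0, 1.1]
grip_width: 0.518
grip_force: 62.8
t 8.35 pos [407.2 390.8  13.4] F [ 0.2 -0.   1.1] gw 0.518 gf 62.8
tool disp [-0.8  0.2 -0.6] turn z -0.01 tilt [0.0002 0.0001]
```

```bash
python3 -m jog '[[0,0,-0.02,0,0,0,0.035],[0,0,-0.03,0,0,0,0.035],[0,0,-0.045,0,0,0,0.035],[0,0,-0.045,0,0,0,0.035],[0,0,-0.045,0,0,0,0.035]]' 60
python3 -m jog '[[0,0,-0.035,0,0,0,0.035],[0,0,0,0,0,0,0.035],[-0.0245,-0.0216,0,0,0,0,0.035],[-0.0245,-0.0216,0,0,0,0,0.035],[-0.0245,-0.0216,0,0,0,0,0.035]]' 60
python3 -m jog '[[-0.0245,-0.0216,0,0,0,0,0.035],[-0.0245,-0.0216,0,0,0,0,0.035],[-0.0245,-0.0216,0,0,0,0,0.035],[-0.0245,-0.0216,0,0,0,0,0.035],[-0.0245,-0.0216,0,0,0,0,0.035]]' 60
python3 -m jog '[[0,0,0,0,0,0,0.035],[0,0,0,0,0,0,0.035]]'
python3 - <<'E'
from h import *
import cv2
go([593,207,22],np.pi/2-.054)
cv2.imwrite("pics/w4.png",eyes.capture("wrist")[:,:,::-1])
E
```

```text
time_s: 8.85
eef_pos: [406.7, 390.5, 199.9]
ee_rot: [-0.0, 0.027, 1.0, -0.0]
force: [0.9, 0.6, -2.0]
grip_width: 0.52
grip_force: 62.6
time_s: 9.35
eef_pos: [477.2, 321.0, 232.0]
ee_rot: [-0.001, 0.027, 1.0, -0.0]
force: [-0.3, 0.2, -2.5]
grip_width: 0.515
grip_force: 62.7
time_s: 9.85
eef_pos: [593.8, 206.3, 231.7]
ee_rot: [-0.001, 0.027, 1.0, -0.0]
force: [0.8, -0.1, -2.4]
grip_width: 0.511
grip_force: 62.7
time_s: 10.05
eef_pos: [593.1, 207.1, 231.7]
ee_rot: [-0.001, 0.028, 1.0, -0.0]
force: [-0.5, 0.6, -1.7]
grip_width: 0.517
grip_force: 62.6
t 10.05 pos [593.1 207.1 231.7] F [-0.5  0.6 -1.7] gw 0.517 gf 62.6
tool disp [ -0.4  -0.  209.7] turn z -0.002 tilt [-0.0025 -0.0001]
```

View pics/w4.png

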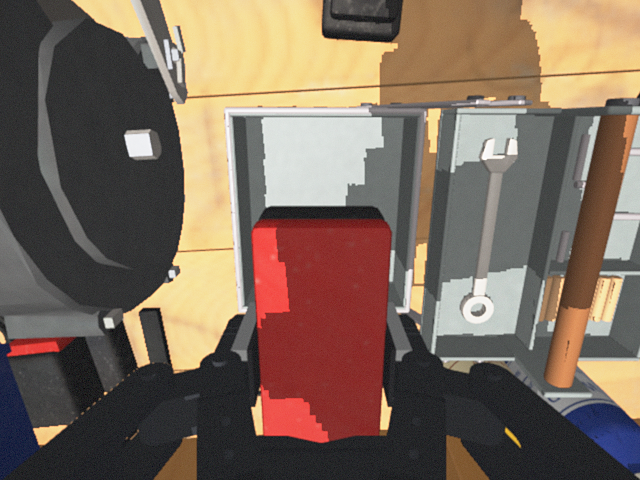

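The case is held straight. The open compartment's near rim corners are at (230,110) and (424,110), and the grinder's edge is at x≈185.

Run:
```python
from h import *
from rig import sense
s=sense()
for u,v,z in((229,110,58),(425,110,58),(185,180,60),(185,180,120),(185,180,160),(175,280,60)): print(u,v,z,wr2w(s,u,v,z).round(1))
```

```text
229 110 58 [501.2 142.8  58. ]
425 110 58 [509.6 291.7  58. ]
185 180 60 [551.8 101.2  60. ]
185 180 120 [544.1 123.2 120. ]
185 180 160 [539.  137.8 160. ]
175 280 60 [637.4  78.   60. ]
```

```bash
python3 -m jog '[[0,0.001,0.04,0,0,0,0.035],[0,0,0.04,0,0,0,0.035],[0,0,0.04,0,0,0,0.035],[0,0,0.03,0,0,0,0.035],[0,0,0,0,0,0,0.035]]' 60
python3 - <<'E'
from h import *
go([592,208,22],np.pi/2-.054)
E
```

```text
time_s: 10.6
eef_pos: [590.3, 209.0, 79.0]
ee_rot: [-0.004, 0.027, 1.0, -0.001]
force: [0.1, -0.4, -2.5]
grip_width: 0.52
grip_force: 62.5
t 10.6 pos [590.3 209.   79. ] F [ 0.1 -0.4 -2.5] gw 0.52 gf 62.5
tool disp [-2.2 -0.9 57. ] turn z 0.001 tilt [-0.0086 -0.0012]
```

```bash
python3 -m jog '[[0,0,0.02,0,0,0,0.035],[0,0,0.02,0,0,0,0.035],[0,0,0.01,0,0,0,0.035],[0,0,0.006,0,0,0,0.035],[0,0,0,0,0,0,0.035]]' 60
python3 -m jog '[[0,0,0.003,0,0,0,0.035],[0,0,0,0,0,0,0.035]]'
python3 - <<'E'
from h import *
go([592,208,17.5],np.pi/2-.054)
E
```

```text
time_s: 11.1
eef_pos: [593.5, 208.7, 27.8]
ee_rot: [0.0, 0.027, 1.0, 0.0]
force: [0.4, -0.3, -1.7]
grip_width: 0.518
grip_force: 62.7
time_s: 11.3
eef_pos: [593.6, 208.5, 24.8]
ee_rot: [0.0, 0.027, 1.0, 0.0]
force: [-0.1, 1.2, -2.1]
grip_width: 0.515
grip_force: 62.7
t 11.3 pos [593.6 208.5  24.8] F [-0.1  1.2 -2.1] gw 0.515 gf 62.7
tool disp [ 1.6 -0.6  7.3] turn z -0.001 tilt [0.0008 0.0001]
```

```bash
python3 -m jog '[[0,0,0.004,0,0,0,0.035],[0,0,0.002,0,0,0,0.035],[0,0,0.001,0,0,0,0.035],[0,0,0,0,0,0,0.035]]'
python3 - <<'E'
from h import *
go([592,208,17.5],np.pi/2-.054)
E
```

```text
time_s: 11.7
eef_pos: [593.4, 208.5, 17.5]
ee_rot: [-0.0, 0.027, 1.0, 0.0]
force: [-2.0, -0.1, 1.3]
grip_width: 0.519
grip_force: 62.9
t 11.7 pos [593.4 208.5  17.5] F [-2.  -0.1  1.3] gw 0.519 gf 62.9
tool disp [ 1.4 -0.6  0. ] turn z -0.001 tilt [-0.  0.]
```

```bash
python3 -m jog '[[0,0,0,0,0,0,0.05],[0,0,0,0,0,0,0.06],[0,0,0,0,0,0,0.065],[0,0,0,0,0,0,0.065],[0,0,-0.02,0,0,0,0.065]]'
python3 -m jog '[[0,0,-0.04,0,0,0,0.065],[0,0,-0.045,0,0,0,0.065],[0,0,-0.045,0,0,0,0.065],[0,0,-0.045,0,0,0,0.065],[0,0,-0.035,0,0,0,0.065]]'
python3 -m jog '[[0,0,0,0,0,0,0.065]]'
python3 - <<'E'
from h import *
import cv2
go([603,358.5,154],np.pi/2-.054)
a=eyes.capture("top")[130:330,230:420];b=eyes.capture("wrist")
a=cv2.resize(a,(456,480));b=cv2.resize(b,(344,258)); b=cv2.copyMakeBorder(b,0,222,0,0,cv2.BORDER_CONSTANT)
cv2.imwrite("pics/m5.png",np.hstack([a,b])[:,:,::-1])
E
```

```text
time_s: 12.2
eef_pos: [592.0, 208.2, 35.2]
ee_rot: [-0.002, 0.027, 1.0, -0.0]
force: [0.5, -0.4, -0.6]
grip_width: 0.762
grip_force: 0.0
time_s: 12.7
eef_pos: [593.5, 208.5, 250.5]
ee_rot: [0.001, 0.027, 1.0, 0.0]
force: [-0.4, -0.2, 0.1]
grip_width: 0.76
grip_force: 0.0
time_s: 12.8
eef_pos: [594.8, 208.7, 253.0]
ee_rot: [0.005, 0.027, 1.0, 0.001]
force: [-0.2, 0.3, -1.0]
grip_width: 0.757
grip_force: 0.0
t 12.8 pos [594.8 208.7 253. ] F [-0.2  0.3 -1. ] gw 0.757 gf 0.0
tool disp [  1.  149.8  99.3] turn z -0.001 tilt [0.0097 0.0015]
```

View pics/m5.png

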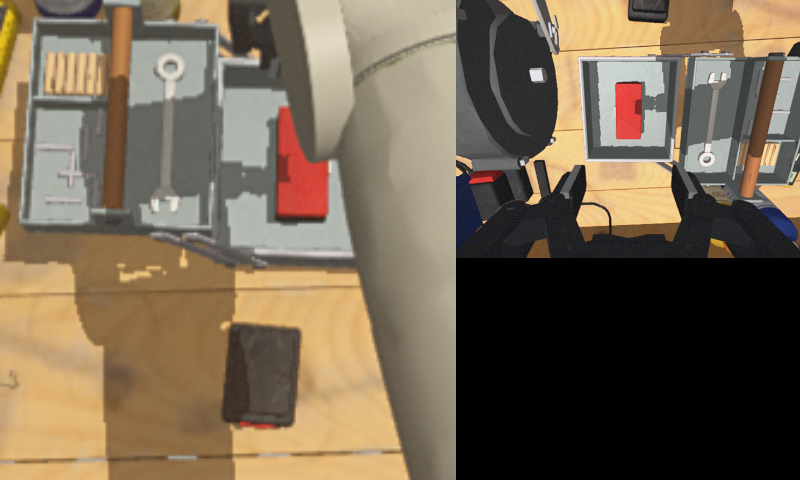

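The case lies flat in the compartment; the tray's bar runs from about (123,8) to (115,207) in the top crop. Moving back above the bar.

```bash
python3 - <<'E'
from h import *
print((px2w("top",281.3,133.3,158)+px2w("top",277.9,216.2,158))/2)
E
python3 -m jog '[[0,0.03,0,0,0,0,0.07],[0,0.03,0,0,0,0,0.07],[0,0.03,0,0,0,0,0.07],[0,0.03,0,0,0,0,0.07],[0,0.03,0,0,0,0,0.07]]'
python3 -m jog '[[0,0,0.02,0,0,0,0.07],[0,0,0.02,0,0,0,0.07],[0,0,0,0,0,0,0.07]]'
python3 - <<'E'
from h import *
go([602,359,153],np.pi/2-.054)
E
```

```text
[603.56018683 358.41610054 158.        ]
time_s: 13.4
eef_pos: [601.2, 359.3, 245.1]
ee_rot: [-0.002, 0.027, 1.0, -0.001]
force: [0.4, -0.1, -0.1]
grip_width: 0.824
grip_force: 0.0
time_s: 13.7
eef_pos: [600.2, 357.8, 202.1]
ee_rot: [-0.004, 0.027, 1.0, -0.002]
force: [-0.2, -0.7, -0.4]
grip_width: 0.82
grip_force: 0.0
t 13.7 pos [600.2 357.8 202.1] F [-0.2 -0.7 -0.4] gw 0.82 gf 0.0
tool disp [-2.2  1.5 49.1] turn z -0.001 tilt [-0.0082 -0.0032]
```

```bash
python3 -m jog '[[0,0.0005,0.02,0,0,0,0.07],[0,0,0.017,0,0,0,0.07],[0,0,0.01,0,0,0,0.07],[0,0,0,0,0,0,0.07],[0,0,0,0,0,0,0.07]]' 30
python3 - <<'E'
from h import *
go([602,359,153],np.pi/2-.054)
E
```

```text
time_s: 14.2
eef_pos: [601.9, 358.7, 161.1]
ee_rot: [0.0, 0.027, 1.0, 0.0]
force: [0.9, 0.3, 0.8]
grip_width: 0.818
grip_force: 0.0
t 14.2 pos [601.9 358.7 161.1] F [0.9 0.3 0.8] gw 0.818 gf 0.0
tool disp [-0.1  0.3  8.1] turn z -0.001 tilt [0.0008 0.0003]
```

```bash
python3 -m jog '[[0,0,0.008,0,0,0,0.05],[0,0,0,0,0,0,0.03],[0,0,0,0,0,0,0.02],[0,0,0,0,0,0,0.005],[0,0,0,0,0,0,0.005]]' 30
python3 -m jog '[[0,0,0,0,0,0,0.005],[0,0,0,0,0,0,0.005],[0,0,0,0,0,0,0.005]]' 40
python3 - <<'E'
from h import *
go([602,359,153],np.pi/2-.054)
E
```

```text
time_s: 14.7
eef_pos: [601.7, 359.2, 152.7]
ee_rot: [0.0, 0.027, 1.0, 0.001]
force: [0.4, 3.2, 0.3]
grip_width: 0.177
grip_force: 29.5
time_s: 15.0
eef_pos: [601.7, 359.1, 152.7]
ee_rot: [0.0, 0.027, 1.0, 0.0]
force: [0.6, 4.6, 2.6]
grip_width: 0.17
grip_force: 39.5
t 15.0 pos [601.7 359.1 152.7] F [0.6 4.6 2.6] gw 0.17 gf 39.5
tool disp [-0.3 -0.1 -0.3] turn z -0.001 tilt [0.0008 0.0008]
```

Reversing the arc, at gentler speed toward the end.

```bash
python3 -m jog '[[0,-0.0103,-0.0052,0,0,0,0.005],[0,-0.0108,-0.0041,0,0,0,0.005],[0,-0.0111,-0.003,0,0,0,0.005],[0,-0.0114,-0.0018,0,0,0,0.005],[0,-0.0115,-0.0006,0,0,0,0.005]]' 40
python3 -m jog '[[0,-0.0115,0.0006,0,0,0,0.005],[0,-0.0114,0.0018,0,0,0,0.005],[0,-0.0111,0.003,0,0,0,0.005],[0,-0.0108,0.0041,0,0,0,0.005],[0,-0.0103,0.0052,0,0,0,0.005]]' 40
python3 -m jog '[[0,0,0,0,0,0,0.005]]'
python3 - <<'E'
from h import *
go([601.7-.054*110,359.1-110,152.7],np.pi/2-.054)
E
```

```text
time_s: 15.5
eef_pos: [598.4, 302.4, 167.2]
ee_rot: [-0.0, 0.028, 1.0, -0.0]
force: [-2.0, 0.3, 1.5]
grip_width: 0.17
grip_force: 39.5
time_s: 16.0
eef_pos: [595.2, 247.5, 151.2]
ee_rot: [-0.001, 0.027, 1.0, -0.0]
force: [-2.7, -0.6, -3.8]
grip_width: 0.171
grip_force: 39.2
time_s: 16.1
eef_pos: [595.2, 246.6, 150.6]
ee_rot: [-0.001, 0.028, 1.0, -0.001]
force: [-3.7, -2.0, -0.3]
grip_width: 0.175
grip_force: 39.7
t 16.1 pos [595.2 246.6 150.6] F [-3.7 -2.  -0.3] gw 0.175 gf 39.7
tool disp [-0.5  2.5 -2.1] turn z -0.002 tilt [-0.0028 -0.0017]
```

```bash
python3 -m jog '[[0,-0.0085,0.0058,0,0,0,0.005],[0,-0.008,0.0062,0,0,0,0.005],[0,-0.0072,0.0065,0,0,0,0.005],[0,0,0,0,0,0,0.005]]' 40
python3 - <<'E'
from h import *
go([596.1,209.4,113.7],np.pi/2-.054)
E
```

```text
time_s: 16.5
eef_pos: [593.8, 223.9, 131.8]
ee_rot: [-0.001, 0.028, 1.0, -0.0]
force: [-2.9, -0.3, -5.1]
grip_width: 0.173
grip_force: 39.4
t 16.5 pos [593.8 223.9 131.8] F [-2.9 -0.3 -5.1] gw 0.173 gf 39.4
tool disp [ -3.2 -14.3  18.1] turn z -0.002 tilt [-0.0028 -0.0006]
```

```bash
python3 -m jog '[[0,-0.0045,0.005,0,0,0,0.005],[0,-0.004,0.005,0,0,0,0.005],[0,-0.003,0.004,0,0,0,0.005],[0,0,0,0,0,0,0.005]]' 40
python3 - <<'E'
from h import *
go([596.1,209.4,112.5],np.pi/2-.054)
E
```

```text
time_s: 16.9
eef_pos: [593.2, 213.5, 118.8]
ee_rot: [-0.001, 0.027, 1.0, 0.0]
force: [-4.7, 1.4, -7.1]
grip_width: 0.172
grip_force: 39.3
t 16.9 pos [593.2 213.5 118.8] F [-4.7  1.4 -7.1] gw 0.172 gf 39.3
tool disp [-3.1 -3.9  6.2] turn z -0.001 tilt [-0.0017  0.0002]
```

```bash
python3 -m jog '[[0,-0.0018,0.0028,0,0,0,0.005],[0,-0.001,0.0018,0,0,0,0.005],[0,0,0,0,0,0,0.005]]' 40
python3 -m jog '[[0,-0.0007,0.001,0,0,0,0.005],[0,0,0,0,0,0,0.005]]'
python3 -m jog '[[0,-0.0005,0.001,0,0,0,0.005],[0,0,0,0,0,0,0.005]]'
```

```text
time_s: 17.2
eef_pos: [593.1, 211.0, 114.8]
ee_rot: [-0.001, 0.027, 1.0, 0.0]
force: [-4.5, 0.6, -6.1]
grip_width: 0.167
grip_force: 39.4
time_s: 17.4
eef_pos: [593.1, 210.5, 113.9]
ee_rot: [-0.001, 0.027, 1.0, 0.0]
force: [-4.6, 2.0, -6.8]
grip_width: 0.172
grip_force: 39.3
time_s: 17.6
eef_pos: [593.0, 209.9, 113.0]
ee_rot: [-0.001, 0.027, 1.0, 0.0]
force: [-6.0, 1.7, -5.9]
grip_width: 0.168
grip_force: 39.4
```

```bash
python3 -m jog '[[0,-0.0005,0.0008,0,0,0,0.005],[0,0,0,0,0,0,0.005]]'
python3 -m jog '[[0,-0.0004,0.0008,0,0,0,0.005],[0,0,0,0,0,0,0.005]]'
```

```text
time_s: 17.8
eef_pos: [593.0, 209.6, 112.3]
ee_rot: [-0.001, 0.027, 1.0, 0.0]
force: [-6.0, 1.7, -5.6]
grip_width: 0.171
grip_force: 39.5
time_s: 18.0
eef_pos: [593.1, 209.5, 112.3]
ee_rot: [-0.0, 0.027, 1.0, 0.001]
force: [-5.9, 3.1, -0.1]
grip_width: 0.173
grip_force: 39.9
```

Contact with the rim is starting (Fz from -5.6 to -0.1); pressing slightly more to seat it before letting go.

```bash
python3 -m jog '[[0,-0.0003,0.0006,0,0,0,0.005],[0,0,0,0,0,0,0.005]]'
python3 -m jog '[[0,0,0.0006,0,0,0,0.005],[0,0,0,0,0,0,0.005]]'
```

```text
time_s: 18.2
eef_pos: [593.1, 209.5, 112.2]
ee_rot: [0.0, 0.027, 1.0, 0.001]
force: [-9.0, 4.0, 1.4]
grip_width: 0.17
grip_force: 40.3
time_s: 18.4
eef_pos: [593.2, 209.5, 112.1]
ee_rot: [0.0, 0.027, 1.0, 0.001]
force: [-10.2, 3.4, 4.7]
grip_width: 0.17
grip_force: 40.6
```

Seated. Release, rise, and check.

```bash
python3 -m jog '[[0,0,0,0,0,0,0.02],[0,0,0,0,0,0,0.03],[0,0,0,0,0,0,0.05],[0,0,0,0,0,0,0.05],[0,0,-0.02,0,0,0,0.05]]'
python3 -m jog '[[0,0,-0.03,0,0,0,0.05],[0,0,-0.04,0,0,0,0.05],[0,0,-0.04,0,0,0,0.05],[0.03,0.02,0,0,0,0,0.05],[0.04,0.03,0,0,0,0,0.05]]'
python3 -m jog '[[0.04,0.03,0,0,0,0,0.05],[0.04,0.03,0,0,0,0,0.05],[0.03,0.03,0,0,0,0,0.05],[0,0,0,0,0,0,0.05],[0,0,0,0,0,0,0.05]]'
python3 - <<'E'
from h import *
import cv2
go([594,209,242])
a=eyes.capture("side")[120:360,150:450];b=eyes.capture("top")[130:330,230:420]
cv2.imwrite("pics/f.png",np.hstack([cv2.resize(a,(480,384)),cv2.resize(b,(320,337),)if 0 else cv2.resize(b,(320,384))])[:,:,::-1])
E
```

```text
time_s: 18.9
eef_pos: [592.5, 208.0, 128.3]
ee_rot: [-0.002, 0.028, 1.0, -0.0]
force: [0.0, 0.7, 0.5]
grip_width: 0.586
grip_force: 0.0
time_s: 19.4
eef_pos: [526.9, 261.5, 241.3]
ee_rot: [0.001, 0.029, 1.0, 0.0]
force: [-0.8, 1.4, 0.5]
grip_width: 0.585
grip_force: 0.0
time_s: 19.9
eef_pos: [421.2, 358.4, 240.7]
ee_rot: [0.0, 0.027, 1.0, 0.0]
force: [-0.2, -0.8, 0.2]
grip_width: 0.582
grip_force: 0.0
t 19.9 pos [421.2 358.4 240.7] F [-0.2 -0.8  0.2] gw 0.582 gf 0.0
tool disp [-180.5 -140.    -1.2] turn z None tilt [0.0009 0.0001]
```

View pics/f.png

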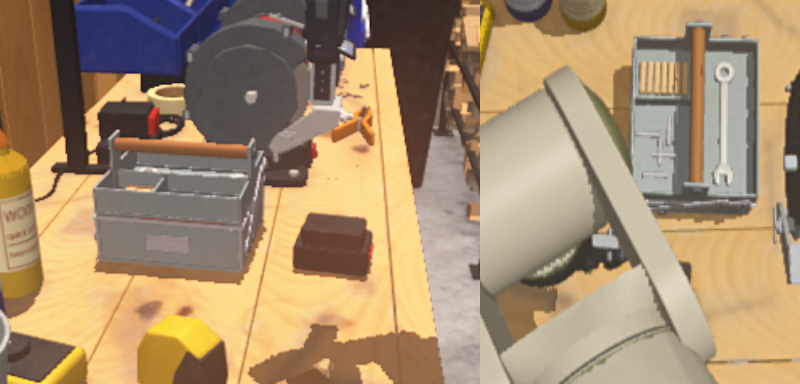

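The tray sits closed on the box as it did at the start, with the bar at about (180,148) in the side crop. The case is no longer on the bench and the robot is clear.

```bash
python3 -c "
from rig import finish_job
print(finish_job())"
```

```text
the job is handed in; nothing more can be done
None
```

The job is handed in: the tray was swung open and stayed there by itself, the drill bit case was laid flat in the compartment, and the tray was lowered shut under grip, finishing at about 20 s with the arm clear of everything.

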